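# Hold the lid down on the sprung filter canister

### The job

Take the larger of the two loose lids by its handle and fit it on the open filter canister: push it straight down against the sprung filter element until its flange sits flat and firmly on the canister's rim all round. The spring would lift it off again, so finish while still holding it pressed home, firmly but without great force; leave the smaller lid and the other things alone.

Things in the scene. Friction and masses are not known exactly. Their poses are not given: they have to be found in the camera images.
- lid_handle (a point): the larger lid: a bare-metal disc (flange) 86 mm across and 8 mm thick, with a plain locating ring 62 mm outside, 54 mm inside and 10 mm deep under it, and an upright black bar handle on top, 50 mm long, 18 mm wide, 32 mm high. It lies ring down on the bench, 50 mm high in all, about 0.15 kg. This point is the middle of the handle, on the lid's axis, 16 mm above the flange's top and 24 mm above the flange's underside; x runs along the handle, y across its 18 mm width, z up
- lid_seat (a point): centre of the underside of the larger lid's flange, the face that comes to lie on the canister's rim (10 mm above the foot of its locating ring); axes as the handle's
- spare_handle (a point): the smaller lid, not to be used: same shape and handle, but its disc is only 64 mm across, so it would fall into the canister. The two lids may lie in each other's place. This point is the middle of its handle, 34 mm above the bench; axes as the larger lid's
- canister_rim (a point): centre of the mouth of the filter canister, level with its rim, 90 mm above the bench: an upright grey cylinder 80 mm outside and 68 mm inside, screwed to the bench by a flat 110 mm foot, with a short brass hose nipple low on its +x side. z is up
- element (a joint): how far the filter element, a round sprung plunger 46 mm across with a steel end cap, standing in the middle of the canister, has been pressed down (m). At 0 it stands 14 mm above the rim, and a lid resting on it has its flange 14 mm above the rim; at about 0.014 the flange meets the rim, which is the hard stop. The spring pushes back with 5 N at first and 12 N at the rim (0.5 N per mm); on release it lifts the lid again
- tub: bystander: white plastic tub with lid, 72 mm across, 68 mm high; origin in the middle of its underside
- tape: bystander: roll of masking tape lying flat, 98 mm across, 25 mm high; origin in the middle of its underside
- sander: bystander: cork sanding block 58 x 105 x 34 mm; origin in the middle of its underside
- planes (a point): keep clear: two light wooden toy planes hang on fixed wooden stands on the bench, between the left and the right part of the work area. This point is midway between them, at the height of their highest parts, 208 mm above the bench; they reach 200 mm towards the far side, 230 mm towards the robot and 130 mm to either side of this point. Carry things over them, not through them

How it is judged:
By the outcome, as a careful person would: the job done as asked, in the order asked, and still so for the second after the job is handed in, while the arm keeps its last pose, push and grip.
It also fails if it takes over 48 s, if anything falls off the work surface, if the arm or the gripper's body presses on something with over 40 N, if the wrist force passes 120 N, or if a joint passes its speed limit or range.

### The arm

A 6-joint arm with a two-finger parallel gripper is mounted at the origin on a cart in front of the work surface, level with it; the furniture and walls round the work are solid. World frame = base frame: x ahead of the robot, y to its left, z up, the work surface at z = 0. Lengths are in m, angles in degrees, forces in N, time in s.
With the tool pointing down it reaches from about 0.375 to 0.9 m from the base axis. Payload 3.1 kg.
Tool frame: the origin (TCP) lies midway between the tips of the shut fingers; the grasp point (between the pads) lies 19 mm behind it; z points along the fingers, y is the direction in which the jaws open and shut (so a half turn about z gives the same grasp; the last joint's range is limited). The gripper opens to 87 mm and grips with 3 to 60 N. Pads are 19 mm wide; open, the fingers measure 117 mm over their backs; the gripper's body (75 mm by 190 mm) begins 51 mm behind the grasp point.
Start: joints at [-87.405, 30.224, 82.088, -0, 67.689, -10.227], TCP at [0.139, -0.609, 0.223] pointing down, gripper open.
Joint ranges: [-176.69, 176.69], [-43.24, 126.21], [12.49, 139.97], [-82, 262], [0, 151.66], [-163.58, 163.58]. Speed limits (degrees/s): [159.86, 159.86, 180, 180, 180, 180].

### API

Orientations are given as a 3x3 rotation matrix whose columns are the frame's x, y, z axes.
In Python, from rig import status, vision, bot, models gives the robot as it stands.
- The arm moves only by the tool send_rows, never from a script. Its argument "moves" is a list of rows, each a list of 7 numbers: the shift along the tool's x, y, z in units of 25 mm (1.0 is 25 mm), then the turn, a rotation vector about the tool's x, y, z in units of 10 degrees (1.0 is 10 degrees), then the closure, from -1 (fully open) to 1 (shut), so that 0 is half open. In form: [[dx, dy, dz, rx, ry, rz, hand], ...]. A call has 1 to 12 rows; each row shifts and turns the commanded pose from where the row before left it, along the tool's axes as they then stand; what a row does not reach is not made up. A row lasts 1/8 s, in which the tool goes at most 62.5 mm and 10.7 degrees, less where a joint would pass 70% of its speed; a pose out of reach is approached as far as the arm can. A call is refused whole if a number of a shift passes 1 or a number of a turn 1, either way. A call with a gripper value outside its range is refused whole. The fingers move at their own pace and stop on an object; the grip force is fixed at half the most. Time passes only in rows, so rows that do not move let the fingers close. It gives the time, the measured TCP pose, the force and the opening at its end, in the units of the state.
- status.read_state(): the state, without advancing time (a new reading comes with each control period).
- vision.capture(name): name is "side" or "top"; returns a dict with "img" (480x640x3 uint8, red, green, blue), "depth" (480x640 float32, m along the optical axis (not along the pixel's ray), 0 where there is no reading), "fx", "fy", "cx", "cy" (pixels), "pose" (4x4, takes a point from camera to world coordinates). Camera axes: x right, y up, looking along -z (the intrinsics and any distortion apply to the point x, -y, -z); pixel columns grow to the right and rows downward; lengths in m; the calibration is good to about 2 mm. A picture is of the moment at which its call begins.
- bot.hand_in(): hands the job in, once; it reports no verdict.
Trained networks look in the newest picture that a camera, given by its name, has taken for a name from the list of things; names that differ only in an ending like _2 or _b are one class to them, and where a whole thing is asked for, a point or a joint stands for the part that bears it (a point fixed in the world has none). Each returns a list of dicts, best first, with "confidence" (0 to 1); they miss things now and then, are a little off and sometimes report something else, mostly with a low value. They report only what shows in the picture. A call takes as long as a camera call.
- models.masks_of(camera, name): "mask" (480x640 bool, what is visible of it) and "extent" ([left, top, right, bottom] in pixels, round what is visible of it).
- models.landmark_of(camera, name): "point" ([column, row] in pixels: a listed point, or the origin of a listed thing).
The state is a dict: "time_s": time; "joint_positions": joint angles; "qvel": joint speeds; "tau": joint torques, N m; "position": TCP position; "tcp_rot": TCP orientation; "force": force on the tool from outside, world axes, zero at the start; "moment": the same for the moment, N m; "opening": opening from 0.0 (shut) to 1.0 (fully open).
Only numpy, scipy, OpenCV 4.12 (cv2) and the standard library are available. Lean on these libraries where they do the work, as an engineer would, in place of code of your own. Each camera call takes 0.05 s, during which the arm holds its last target.

## Working session

There is one attempt and no reset: what is moved stays moved. The work goes in short steps, Python scripts to look and compute and a tool call to move; the robot and the scene stay as the last step left them, time stands still between calls to the robot, and variables do not carry over. Pictures are saved under pics/ and viewed, and the job is handed in when it is done.

Besides the shell and the picture viewer there is one more tool, called after "Request:" as name([rows], argument=value, ...), one row to a line, values as JSON. send_rows: Moves the arm, as the interface text tells. Its arguments: {"type":"object","properties":{"moves":{"type":"array"}},"required":["moves"]}

```bash
ls; mkdir -p pics
python3 - <<'E'
from rig import status, vision, bot, models
import cv2, numpy as np
s=status.read_state(); print({k:np.round(v,3).tolist() for k,v in s.items()})
for n in ("top","side"):
    c=vision.capture(n); cv2.imwrite(f"pics/{n}0.png",c["img"][:,:,::-1]); print(n,c["fx"],c["fy"],c["cx"],c["cy"],np.round(c["pose"],3).tolist())
    P=np.array(c["pose"]); np.savez(f"{n}0.npz",**{k:c[k] for k in c})
    for t in ("lid_handle","lid_seat","spare_handle","canister_rim","planes","element","tub","tape","sander"):
        try: r=models.landmark_of(n,t)
        except Exception as e: print(t,e); continue
        for d in r[:3]:
            u,v=d["point"]; z=c["depth"][min(479,int(round(v))),min(639,int(round(u)))]
            p=np.array([(u-c["cx"])/c["fx"]*z,-(v-c["cy"])/c["fy"]*z,-z,1])
            print(n,t,round(d["confidence"],2),np.round([u,v],1),np.round((P@p)[:3],3))
E
```

```text
pics
{'time_s': 0.0, 'joint_positions': [-87.406, 30.279, 82.157, -0.001, 67.688, -10.227], 'qvel': [0.012, -0.102, -0.095, -0.052, 0.044, -0.038], 'tau': [0.0, -44.005, -17.659, 0.063, 0.058, -0.0], 'position': [0.139, -0.609, 0.222], 'tcp_rot': [[0.975, 0.222, -0.0], [0.222, -0.975, 0.002], [0.0, -0.002, -1.0]], 'force': [0.104, -0.4, 0.218], 'moment': [0.01, -0.001, -0.026], 'opening': 1.002}
top 506.0193231083923 506.0193231083923 313.610087852438 243.27587000308688 [[-0.008, 0.978, -0.21, 0.319], [-1.0, -0.006, 0.008, 0.095], [0.006, 0.21, 0.978, 1.287], [0.0, 0.0, 0.0, 1.0]]
top lid_handle 0.85 [348.4 231.9] [ 0.613 -0.003  0.049]
top lid_seat 0.73 [348. 235.] [ 0.605 -0.002  0.052]
top lid_seat 0.43 [435.9 241.3] [ 0.576 -0.208  0.105]
top spare_handle 0.84 [199.  326.8] [0.38  0.362 0.053]
top canister_rim 0.95 [439.4 243.5] [ 0.571 -0.216  0.104]
top canister_rim 0.38 [200.9 328.4] [0.376 0.357 0.053]
top planes 0.67 [281.5 298. ] [0.454 0.167 0.   ]
top planes 0.62 [347.6 231.8] [ 0.614 -0.001  0.05 ]
top planes 0.19 [344.5 235.7] [0.603 0.007 0.051]
element it knows: canis
[... 300 characters left out ...]
 [[-0.936, 0.156, -0.316, 0.235], [-0.352, -0.418, 0.838, 1.003], [-0.001, 0.895, 0.446, 0.611], [0.0, 0.0, 0.0, 1.0]]
side lid_handle 0.59 [318.3 256.2] [0.628 0.006 0.036]
side lid_handle 0.33 [365.1 204.4] [ 0.575 -0.203  0.097]
side lid_seat 0.66 [322.7 263.7] [0.612 0.016 0.024]
side spare_handle 0.87 [377.8 379. ] [0.235 1.003 0.611]
side canister_rim 0.63 [366.4 204.6] [ 0.57  -0.198  0.099]
side planes 0.72 [388.1 233.9] [ 0.485 -0.1    0.072]
element it knows: canister_rim, lid_handle, lid_seat, planes, sander, spare_handle, tape, tub
side tub 0.85 [291.4 246.3] [ 0.727 -0.056  0.015]
side tape 0.68 [263.7 269.4] [0.732 0.089 0.024]
side sander 0.76 [225.4 357.4] [0.646 0.407 0.034]
```

View pics/top0.png

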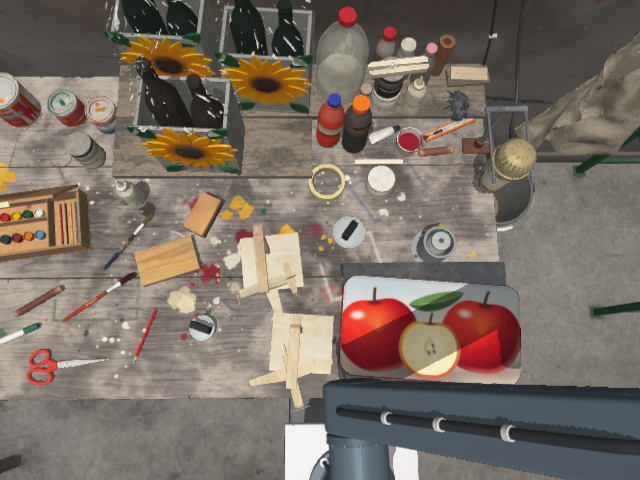

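View pics/side0.png

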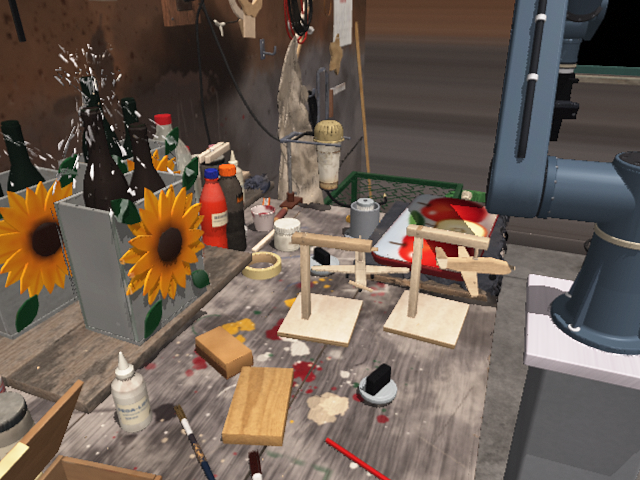

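The top view shows a lid beside the canister (348,232), the canister at (435,242) and another lid at (202,326). Next I measure the disc sizes, handle directions and the plane models.

```bash
cat > h.py <<'E'
import numpy as np, cv2
def cloud(c):
    v,u=np.mgrid[0:480,0:640]; z=c["depth"].astype(float)
    p=np.stack([(u-c["cx"])/c["fx"]*z,-(v-c["cy"])/c["fy"]*z,-z],-1)
    P=np.array(c["pose"]); w=p@P[:3,:3].T+P[:3,3]; w[z<=0]=np.nan; return w
def onplane(c,u,v,h):
    P=np.array(c["pose"]); d=P[:3,:3]@np.array([(u-c["cx"])/c["fx"],-(v-c["cy"])/c["fy"],-1]); t=(h-P[2,3])/d[2]; return P[:3,3]+t*d
E
python3 - <<'E'
from rig import vision, models
from h import *
c=vision.capture("top"); W=cloud(c)
img=c["img"]
vis=cv2.resize(img[190:360,180:480],None,fx=2.6,fy=2.6,interpolation=cv2.INTER_CUBIC); cv2.imwrite("pics/top_zoom.png",vis[:,:,::-1])
for t in ("lid_handle","spare_handle","canister_rim"):
    for r in models.masks_of("top",t)[:2]:
        m=r["mask"]; p=W[m]; p=p[~np.isnan(p[:,0])]
        print(t,round(r["confidence"],2),r["extent"],m.sum(),"zpct",np.round(np.percentile(p[:,2],[2,25,50,75,98]),3))
        # contour mapped onto flange-top plane
        h=0.018 if t!="canister_rim" else 0.09
        cn=max(cv2.findContours(m.astype(np.uint8),0,cv2.CHAIN_APPROX_NONE)[0],key=len)[:,0]
        q=np.array([onplane(c,u,v,h)[:2] for u,v in cn],np.float32)
        print("  rect",cv2.minEnclosingCircle(q), cv2.fitEllipse(q))
        hi=p[(p[:,2]>0.04)] if t!="canister_rim" else p[p[:,2]>0.097]
        if len(hi)>5: print("  high n",len(hi),"mean",hi.mean(0).round(4),"minrect",cv2.minAreaRect(hi[:,:2].astype(np.float32)))
        g=img[m].astype(int); 
        dark=m&(img.max(2)<60)
        dv,du=np.nonzero(dark); 
        if len(du)>5:
            q=np.array([onplane(c,u,v,0.05)[:2] for u,v in zip(du,dv)],np.float32); print("  dark",len(q),q.mean(0),cv2.minAreaRect(q))
# anything tall in planes region
sel=(W[...,2]>0.03)&(W[...,2]<0.25)&(W[...,0]>0.2)&(W[...,0]<0.75)&(W[...,1]>-0.08)&(W[...,1]<0.32)
n,l,st,ce=cv2.connectedComponentsWithStats(sel.astype(np.uint8))
for i in range(1,n):
    if st[i,4]>20:
        p=W[l==i]; print("comp",st[i],p.min(0).round(3),p.max(0).round(3))
E
```

```text
lid_handle 0.77 [335.5, 217.9, 366.6, 249.7] 827 zpct [0.013 0.017 0.019 0.022 0.052]
  rect ((0.6198475956916809, -0.006117760203778744), 0.042841583490371704) ((0.6199715733528137, -0.005621208809316158), (0.08145894855260849, 0.0835680440068245), 66.75724792480469)
  high n 145 mean [ 0.6203 -0.0056  0.0491] minrect ((0.6209225654602051, -0.005784595385193825), (0.018138421699404716, 0.05018479377031326), 54.577125549316406)
  dark 131 [ 0.61831504 -0.00531228] ((0.6183956265449524, -0.005506850779056549), (0.016703644767403603, 0.0516655333340168), 54.30379867553711)
spare_handle 0.84 [190.2, 318.0, 214.5, 340.5] 493 zpct [0.013 0.017 0.02  0.046 0.052]
  rect ((0.37905561923980713, 0.3635006546974182), 0.031505048274993896) ((0.3791002035140991, 0.36313244700431824), (0.05825427547097206, 0.06075931340456009), 156.2706756591797)
  high n 153 mean [0.3797 0.3624 0.0486] minrect ((0.3799024820327759, 0.3630260229110718), (0.04947822913527489, 0.017818162217736244), 69.31281280517578)
  dark 104 [0.38172194 0.35742614] ((0.38132336735725403, 0.35893380641937256), (0.051688846200704575, 0.01350868958979845), 68.3287582397461)
canister_rim 0.73 [410.2, 226.3, 456.1, 263.2] 1328 zpct [0.003 0.025 0.075 0.092 0.107]
  rect ((0.5688934326171875, -0.20295450091362), 0.05792652443051338) ((0.5712534785270691, -0.2047540694475174), (0.08708548545837402, 0.11348966509103775), 21.90080451965332)
  high n 285 mean [ 0.5772 -0.2189  0.1038] minrect ((0.5775930285453796, -0.2196657359600067), (0.04439343139529228, 0.04522078111767769), 10.784163475036621)
comp [366 177  13  20 190] [ 0.713 -0.08   0.031] [ 0.75  -0.052  0.074]
comp [342 220  16  20 154] [ 0.597 -0.025  0.03 ] [0.645 0.013 0.057]
comp [ 233  225   64  100 1786] [0.381 0.126 0.031] [0.596 0.268 0.203]
comp [ 338  263   48  118 5000] [ 0.253 -0.08   0.03 ] [0.535 0.03  0.25 ]
comp [ 249  315   84   95 1939] [0.2   0.047 0.056] [0.396 0.229 0.214]
```

```bash
sleep 1; ls pics
```

```text
side0.png
top0.png
top_zoom.png
```

View pics/top_zoom.png

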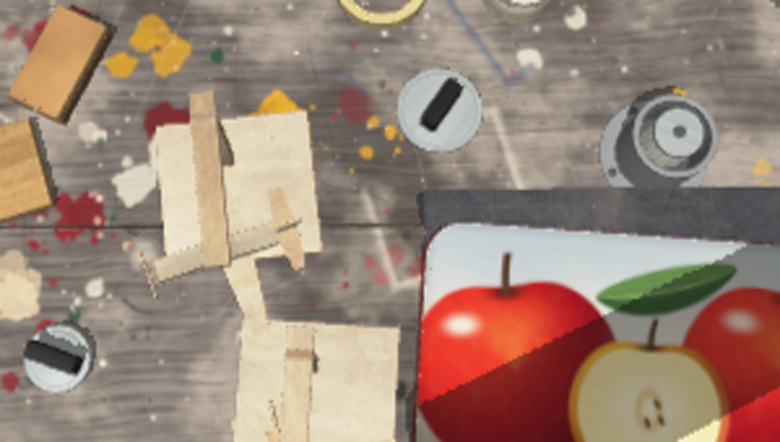

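Run:
```python
from h import *
c=dict(np.load("top0.npz")); W=cloud(c)
for r in range(260,400,12): print(r,[ (tuple(W[r,u].round(2))) for u in range(330,530,24)])
from scipy.optimize import least_squares
d=np.hypot(W[...,0]-.577,W[...,1]+.219)
m=(d<.06)&(W[...,2]>.084)&(W[...,2]<.096)&(d>.03)
p=W[m]; print(len(p), np.percentile(d[m],[1,50,99]))
f=lambda x:np.clip(np.abs(np.hypot(p[:,0]-x[0],p[:,1]-x[1])-.037)-.003,0,.02)
r=least_squares(f,[.577,-.219]); print(r.x,r.cost, np.percentile(np.hypot(p[:,0]-r.x[0],p[:,1]-r.x[1]),[1,50,99]),p[:,2].mean())
m=(d<.035)&(W[...,2]>.098); p=W[m]; print(len(p),p.mean(0),cv2.minEnclosingCircle(p[:,:2].astype(np.float32)))
s=dict(np.load("side0.npz")); S=cloud(s)
d=np.hypot(S[...,0]-.577,S[...,1]+.219)
m=(d<.06)&(S[...,2]>.098)&(S[...,2]<.115); p=S[m]; print("side el",len(p),p.mean(0) if len(p) else 0,cv2.minEnclosingCircle(p[:,:2].astype(np.float32)) if len(p) else 0)
d=np.hypot(S[...,0]-.62,S[...,1]+.0055); m=(d<.04)&(S[...,2]>.03)&(S[...,2]<.06); p=S[m]; print("side lid",len(p),p.mean(0) if len(p) else 0,p.max(0) if len(p) else 0)
# tall things near
m=(W[...,2]>.06)&(np.hypot(W[...,0]-.59,W[...,1]+.1)<.3)
n,l,st,ce=cv2.connectedComponentsWithStats(m.astype(np.uint8))
for i in range(1,n):
    if st[i,4]>20: q=W[l==i]; print("comp",st[i],q.min(0).round(3),q.max(0).round(3))
```

```text
260 [(np.float64(0.55), np.float64(0.04), np.float64(-0.0)), (np.float64(0.55), np.float64(-0.02), np.float64(-0.0)), (np.float64(0.55), np.float64(-0.08), np.float64(0.0)), (np.float64(0.55), np.float64(-0.14), np.float64(0.0)), (np.float64(0.54), np.float64(-0.2), np.float64(0.03)), (np.float64(0.55), np.float64(-0.27), np.float64(-0.0)), (np.float64(0.55), np.float64(-0.33), np.float64(0.0)), (np.float64(0.55), np.float64(-0.39), np.float64(-0.0)), (np.float64(0.7), np.float64(-0.82), np.float64(-0.85))]
272 [(np.float64(0.52), np.float64(0.04), np.float64(0.0)), (np.float64(0.51), np.float64(-0.01), np.float64(0.05)), (np.float64(0.51), np.float64(-0.07), np.float64(0.04)), (np.float64(0.51), np.float64(-0.13), np.float64(0.05)), (np.float64(0.51), np.float64(-0.19), np.float64(0.05)), (np.float64(0.51), np.float64(-0.25), np.float64(0.05)), (np.float64(0.51), np.float64(-0.31), np.float64(0.04)), (np.float64(0.51), np.float64(-0.37), np.float64(0.05)), (np.float64(0.65), np.float64(-0.81), np.float64(-0.85))]
284 [(np.float64(0.49), np.float64(0.04), np.float64(-0.01)), (np.floa
[... 5493 characters left out ...]
377293 0.04288774] [0.64835754 0.0207312  0.05353485]
comp [ 327   99   45   47 1175] [ 0.839 -0.056  0.06 ] [0.884 0.05  0.232]
comp [ 478  132   52   62 1733] [ 0.682 -0.379  0.071] [ 0.803 -0.31   0.279]
comp [289 153  24  24 315] [0.757 0.088 0.06 ] [0.819 0.146 0.071]
comp [367 166  28  27 577] [ 0.714 -0.121  0.061] [ 0.783 -0.052  0.077]
comp [421 227  35  34 783] [ 0.538 -0.259  0.06 ] [ 0.616 -0.179  0.111]
comp [263 233   5  16  36] [0.552 0.196 0.076] [0.581 0.199 0.199]
comp [270 262  27  32 352] [0.448 0.126 0.129] [0.52  0.187 0.176]
comp [  339   275   166    90 11309] [ 0.29  -0.375  0.062] [0.501 0.027 0.081]
comp [295 316   6   6  21] [0.383 0.116 0.204] [0.394 0.127 0.211]
```

The lid at (0.620, -0.0056) has a disc about 84 mm across, so it is the larger one. The spare's is about 60 mm. The canister axis is at (0.578, -0.219) and the handle runs at about -35.4°. I move over the lid first.

Request:
send_rows([
  [1, -0.8, 0, 0, 0, 0, -1],
  [1, -0.8, 0, 0, 0, 0, -1],
  [1, -0.8, 0, 0, 0, 0, -1],
  [1, -0.8, 0, 0, 0, 0, -1],
  [1, -0.8, 0, 0, 0, 0, -1],
  [1, -0.8, 0, 0, 0, 0, -1],
  [1, -0.8, 0, 0, 0, 0, -1],
  [1, -0.8, 0, 0, 0, 0, -1],
  [1, -0.8, 0, 0, 0, 0, -1],
  [1, -0.8, 0, 0, 0, 0, -1],
  [1, -0.8, 0, 0, 0, 0, -1],
  [1, -0.8, 0, 0, 0, 0, -1],
])

```text
time_s: 2.6
position: [0.3787, -0.3081, 0.2228]
tcp_rot: [[0.975, 0.222, 0.0], [0.222, -0.975, -0.0], [0.0, 0.001, -1.0]]
force: [1.0, 0.4, 0.9]
opening: 1.002
```

Request:
send_rows([
  [1, -0.8, 0, 0, 0, 0, 0],
  [1, -0.8, 0, 0, 0, 0, 0],
  [1, -0.8, 0, 0, 0, 0, 0],
  [1, -0.8, 0, 0, 0, 0, 0],
  [1, -0.8, 0, 0, 0, 0, 0],
  [1, -0.8, 0, 0, 0, 0, 0],
  [1, -0.8, 0, 0, 0, 0, 0],
  [1, -0.8, 0, 0, 0, 0, 0],
  [1, -0.8, 0, 0, 0, 0, 0],
  [1, -0.8, 0, 0, 0, 0, 0],
  [1, -0.8, 0, 0, 0, 0, 0],
  [1, -0.8, 0, 0, 0, 0, 0],
])

```text
time_s: 4.1
position: [0.6179, -0.0073, 0.2226]
tcp_rot: [[0.975, 0.222, 0.0], [0.222, -0.975, -0.0], [0.0, 0.0, -1.0]]
force: [0.9, -0.4, -0.1]
opening: 0.495
```

Request:
send_rows([
  [0, 0, 0, 0, 0, 0.97, 0],
  [0, 0, 0, 0, 0, 0.97, 0],
  [0, 0, 0, 0, 0, 0.96, 0],
  [0, 0, 0, 0, 0, 0.96, 0],
  [0, 0, 0, 0, 0, 0.96, 0],
  [0, 0, 0, 0, 0, 0, 0],
  [0, 0, 0, 0, 0, 0, 0],
])

```text
time_s: 4.97
position: [0.6172, -0.0082, 0.2226]
tcp_rot: [[0.817, -0.577, 0.0], [-0.577, -0.817, 0.0], [0.0, -0.0, -1.0]]
force: [-0.2, -0.1, -0.0]
opening: 0.505
```

Request:
send_rows([
  [0.04, -0.16, 1, 0, 0, 0, 0],
  [0, 0, 1, 0, 0, 0, 0],
  [0, 0, 1, 0, 0, 0, 0],
  [0, 0, 1, 0, 0, 0, 0],
  [0, 0, 1, 0, 0, 0, 0],
  [0, 0, 1, 0, 0, 0, 0],
  [0, 0, 0, 0, 0, 0, 0],
])

```text
time_s: 5.85
position: [0.6187, -0.0052, 0.0706]
tcp_rot: [[0.816, -0.578, -0.005], [-0.578, -0.816, 0.001], [-0.004, 0.002, -1.0]]
force: [-0.2, 0.3, 0.2]
opening: 0.5
```

Run:
```python
from rig import vision, status
import cv2
c=vision.capture("side"); cv2.imwrite("pics/s1.png",cv2.resize(c["img"][170:330,200:460],None,fx=3,fy=3)[:,:,::-1])
print(status.read_state()["position"])
```

```text
[ 0.61995598 -0.00546043  0.07200791]
```

View pics/s1.png

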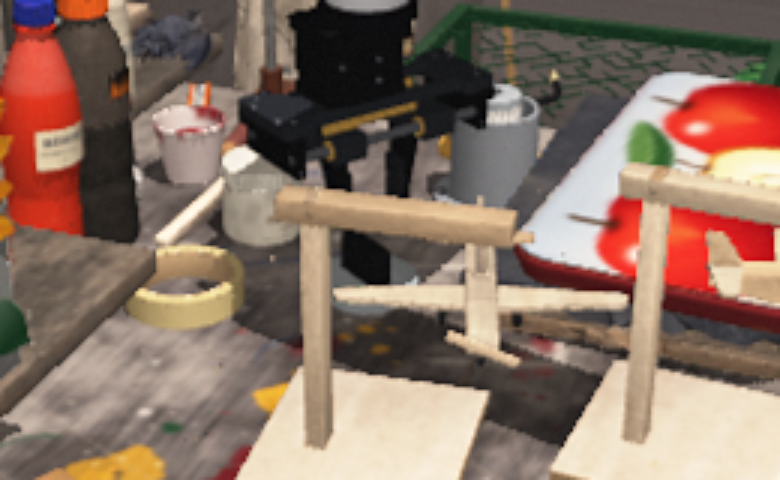

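The picture shows the fingers on both sides of the handle (crop ~ (335,190) and (400,180), handle at (367,258)). I go down and grip.

Request:
send_rows([
  [0, 0, 0.7, 0, 0, 0, 0],
  [0, 0, 0.7, 0, 0, 0, 0],
  [0, 0, 0.4, 0, 0, 0, 0],
  [0, 0, 0.24, 0, 0, 0, 0],
  [0, 0, 0, 0, 0, 0, 0],
  [0, 0, 0, 0, 0, 0, 0],
])

```text
time_s: 6.65
position: [0.6208, -0.0056, 0.0219]
tcp_rot: [[0.815, -0.579, 0.001], [-0.579, -0.815, -0.0], [0.001, -0.0, -1.0]]
force: [-0.0, -0.0, 0.1]
opening: 0.499
```

Request:
send_rows([
  [0, 0, 0, 0, 0, 0, 1],
  [0, 0, 0, 0, 0, 0, 1],
  [0, 0, 0, 0, 0, 0, 1],
  [0, 0, 0, 0, 0, 0, 1],
  [0, 0, 0, 0, 0, 0, 1],
  [0, 0, 0, 0, 0, 0, 1],
])

```text
time_s: 7.4
position: [0.6206, -0.0054, 0.0218]
tcp_rot: [[0.815, -0.579, 0.0], [-0.579, -0.815, 0.0], [0.0, -0.0, -1.0]]
force: [1.0, 1.0, 2.0]
opening: 0.209
```

Request:
send_rows([
  [0, 0, -0.4, 0, 0, 0, 1],
  [0, 0, -1, 0, 0, 0, 1],
  [0, 0, -1, 0, 0, 0, 1],
  [0, 0, -1, 0, 0, 0, 1],
  [0, 0, -1, 0, 0, 0, 1],
  [0, 0, -1, 0, 0, 0, 1],
  [0, 0, -1, 0, 0, 0, 1],
  [0, 0, 0, 0, 0, 0, 1],
  [0, 0, 0, 0, 0, 0, 1],
])

```text
time_s: 8.52
position: [0.6194, -0.0054, 0.1806]
tcp_rot: [[0.815, -0.579, -0.002], [-0.579, -0.815, 0.0], [-0.002, 0.001, -1.0]]
force: [-0.5, 0.4, -2.6]
opening: 0.2
```

Request:
send_rows([
  [0.35, 0.79, 0, 0, 0, 0, 1],
  [0.35, 0.79, 0, 0, 0, 0, 1],
  [0.35, 0.79, 0, 0, 0, 0, 1],
  [0.35, 0.79, 0, 0, 0, 0, 1],
  [0.35, 0.79, 0, 0, 0, 0, 1],
  [0.35, 0.79, 0, 0, 0, 0, 1],
  [0.35, 0.79, 0, 0, 0, 0, 1],
  [0.35, 0.79, 0, 0, 0, 0, 1],
  [0.35, 0.79, 0, 0, 0, 0, 1],
  [0.4, 0.82, 0, 0, 0, 0, 1],
  [0, 0, 0, 0, 0, 0, 1],
  [0, 0, 0, 0, 0, 0, 1],
])

```text
time_s: 10.02
position: [0.5778, -0.2184, 0.1814]
tcp_rot: [[0.815, -0.579, -0.0], [-0.579, -0.815, 0.001], [-0.001, -0.0, -1.0]]
force: [-0.2, -0.1, -2.6]
opening: 0.203
```

Run:
```python
from rig import vision, status, models
from h import *
c=vision.capture("side"); cv2.imwrite("pics/s2.png",cv2.resize(c["img"][130:280,260:480],None,fx=3.5,fy=3.5)[:,:,::-1])
for t in ("lid_seat","lid_handle","canister_rim"):
    print(t,[(round(d["confidence"],2),np.round(d["point"],1)) for d in models.landmark_of("side",t)[:2]])
    print(t,[(round(d["confidence"],2),d["extent"]) for d in models.masks_of("side",t)[:2]])
c=vision.capture("top"); cv2.imwrite("pics/t2.png",cv2.resize(c["img"][180:300,340:520],None,fx=4,fy=4)[:,:,::-1])
print(status.read_state())
```

```text
lid_seat [(0.96, array([367.8, 179.1]))]
lid_seat [(0.68, [352.6, 162.9, 380.9, 187.2])]
lid_handle [(0.84, array([363.6, 169.8])), (0.43, array([386. , 232.2]))]
lid_handle [(0.69, [350.5, 161.9, 380.0, 184.4])]
canister_rim [(0.8, array([362.2, 204.5]))]
canister_rim [(0.59, [341.9, 193.4, 381.2, 243.5]), (0.16, [269.9, 215.6, 299.6, 251.4])]
{'time_s': 10.425, 'joint_positions': array([-3.10205845e+01,  3.23595040e+01,  8.54796195e+01,  4.16200145e-03,
        6.21577281e+01,  9.43165121e+01]), 'qvel': array([-0.19089941,  0.01878558, -0.14017697, -0.02559257, -0.00462514,
       -0.05561973]), 'tau': array([ 1.45201822e-02, -4.55563724e+01, -1.69559079e+01,  2.80984427e-02,
       -7.92118348e-02, -1.11529475e-04]), 'position': array([ 0.57809921, -0.21809261,  0.18161085]), 'tcp_rot': array([[ 8.15743657e-01, -5.78413589e-01,  8.01949802e-05],
       [-5.78413592e-01, -8.15743658e-01,  2.67255767e-05],
       [ 4.99601098e-05, -6.81870863e-05, -9.99999996e-01]]), 'force': array([-1.2684526 , -0.31427811, -1.82316673]), 'moment': array([0.10311329, 0.08060394, 0.00824653]), 'opening': 0.20428038804785667}
```

View pics/s2.png

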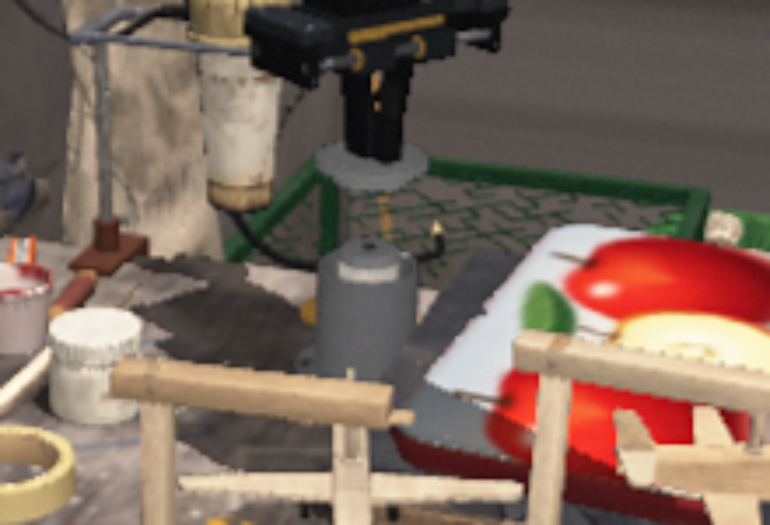

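View pics/t2.png

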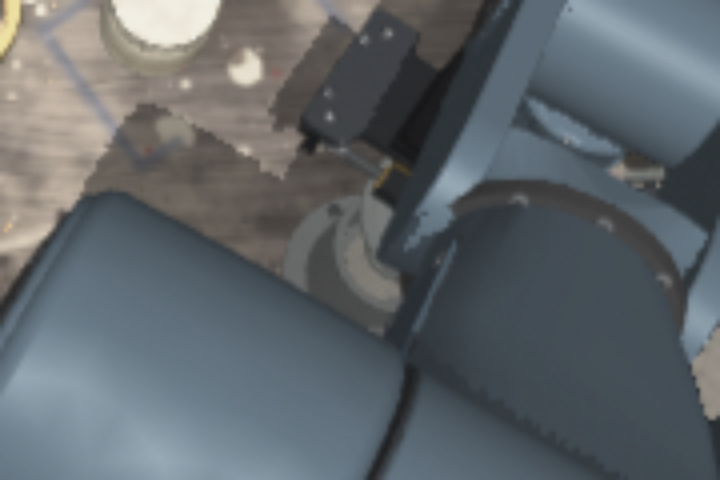

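The lid hangs level above the canister. Before inserting it I cross-check the relative centring in the side view.

Run:
```python
from rig import vision, status, models
from h import *
c=vision.capture("side"); S=cloud(c); s=status.read_state(); print(s["position"])
zt=s["position"][2]-0.0218
P=np.array(c["pose"])
def proj(X):
    X=np.atleast_2d(X); q=(X-P[:3,3])@P[:3,:3]; return np.c_[c["cx"]+c["fx"]*q[:,0]/-q[:,2], c["cy"]-c["fy"]*q[:,1]/-q[:,2]]
th=np.linspace(0,2*np.pi,73)
big=cv2.resize(c["img"][140:260,300:430],None,fx=6,fy=5*1.0,interpolation=cv2.INTER_CUBIC)
big=cv2.resize(c["img"][150:250,310:420],None,fx=6,fy=6,interpolation=cv2.INTER_CUBIC).copy()
for (x,y,z,r,col) in ((.5777,-.2188,.09,.04,(255,0,0)),(.5777,-.2188,.104,.023,(255,255,0)),(.5777,-.2188,zt+.018,.043,(0,255,0)),(.5777,-.2188,zt+.01,.043,(0,255,0)),(.5777,-.2188,zt,.031,(0,255,255))):
    uv=proj(np.c_[x+r*np.cos(th),y+r*np.sin(th),np.full(73,z)])
    cv2.polylines(big,[np.int32(np.round(((uv-[310,150])+.5)*6))],True,col,1)
cv2.imwrite("pics/s3.png",big[:,:,::-1])
d=np.hypot(S[...,0]-.578,S[...,1]+.219)
m=(d<.06)&(np.abs(S[...,2]-zt-.015)<.008); p=S[m]; print(len(p),p.mean(0))
A=np.c_[p[:,:2]-p[:,:2].mean(0),np.ones(len(p))]; k=np.linalg.lstsq(A,p[:,2],rcond=None)[0]; print("tilt",k)
```

```text
[ 0.57803645 -0.21819979  0.18159476]
274 [ 0.57557429 -0.19806679  0.17704319]
tilt [ 0.01492131 -0.05419358  0.17704319]
```

View pics/s3.png

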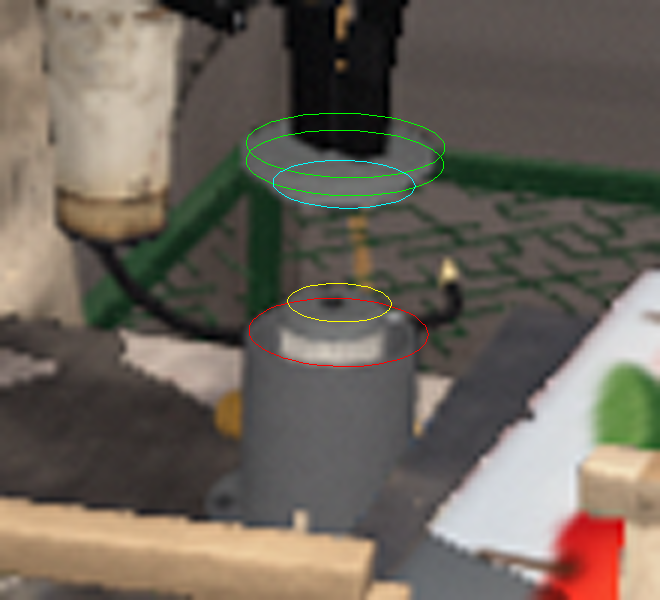

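Run:
```python
from rig import vision, status, models
from h import *
c=vision.capture("side"); g=c["img"]; S=cloud(c)
big=cv2.resize(g[150:235,325:410],None,fx=7,fy=7,interpolation=cv2.INTER_NEAREST); cv2.imwrite("pics/s4.png",big[:,:,::-1])
D=c["depth"]
for r in list(range(165,184,2))+list(range(202,236,3)):
    row=D[r,330:405]; m=(row>1.2)&(row<1.55)
    u=np.nonzero(m)[0]+330
    print(r,u.min() if len(u) else None,u.max() if len(u) else None,len(u), np.round(np.median(row[m]),3) if len(u) else '')
```

```text
165 330 374 26 1.301
167 330 374 26 1.304
169 330 374 25 1.309
171 330 378 36 1.337
173 330 381 40 1.325
175 330 382 41 1.312
177 330 381 40 1.301
179 330 380 37 1.295
181 330 376 30 1.296
183 330 373 24 1.307
202 352 404 36 1.382
205 350 404 43 1.38
208 350 404 46 1.361
211 350 404 47 1.348
214 330 404 75 1.412
217 330 404 75 1.393
220 330 404 75 1.364
223 330 404 75 1.359
226 330 404 75 1.352
229 330 404 75 1.354
232 330 404 75 1.356
235 332 404 71 1.357
```

View pics/s4.png

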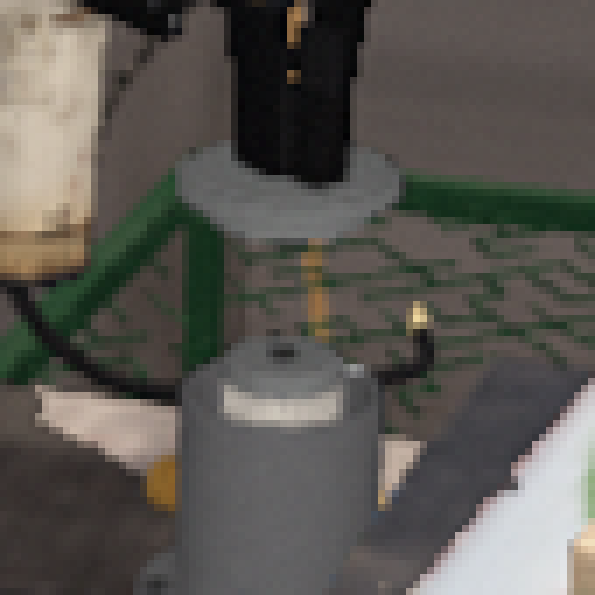

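Side view: lid centre is at column 366.3 and canister at 365.5. The predicted offset is about 1 px, so they agree within 1 mm. I lower it.

Request:
send_rows([
  [0.02, 0, 0.6, 0, 0, 0, 1],
  [0, 0, 0.8, 0, 0, 0, 1],
  [0, 0, 0.7, 0, 0, 0, 1],
  [0, 0, 0.4, 0, 0, 0, 1],
  [0, 0, 0, 0, 0, 0, 1],
  [0, 0, 0, 0, 0, 0, 1],
])

```text
time_s: 11.28
position: [0.5789, -0.2191, 0.1195]
tcp_rot: [[0.815, -0.579, 0.001], [-0.579, -0.815, -0.001], [0.001, -0.0, -1.0]]
force: [-0.3, -0.6, -1.1]
opening: 0.203
```

Request:
send_rows([
  [0, 0, 0.1, 0, 0, 0, 1],
  [0, 0, 0.1, 0, 0, 0, 1],
  [0, 0, 0, 0, 0, 0, 1],
  [0, 0, 0, 0, 0, 0, 1],
])

```text
time_s: 11.78
position: [0.5789, -0.2191, 0.1149]
tcp_rot: [[0.815, -0.579, 0.001], [-0.579, -0.815, -0.001], [0.002, -0.0, -1.0]]
force: [0.1, 0.3, 2.9]
opening: 0.204
```

Request:
send_rows([
  [0, 0, 0.1, 0, 0, 0, 1],
  [0, 0, 0.1, 0, 0, 0, 1],
  [0, 0, 0, 0, 0, 0, 1],
  [0, 0, 0, 0, 0, 0, 1],
])

```text
time_s: 12.28
position: [0.5788, -0.2191, 0.1095]
tcp_rot: [[0.815, -0.579, 0.001], [-0.579, -0.815, -0.001], [0.001, -0.0, -1.0]]
force: [-1.4, -0.8, 5.5]
opening: 0.206
```

Request:
send_rows([
  [0, 0, 0.1, 0, 0, 0, 1],
  [0, 0, 0.1, 0, 0, 0, 1],
  [0, 0, 0, 0, 0, 0, 1],
  [0, 0, 0, 0, 0, 0, 1],
])

```text
time_s: 12.78
position: [0.5789, -0.2191, 0.105]
tcp_rot: [[0.815, -0.579, 0.001], [-0.579, -0.815, -0.001], [0.002, -0.0, -1.0]]
force: [-1.0, 0.9, 9.0]
opening: 0.206
```

The force follows the spring line with no sideways load. I go on to the rim.

Request:
send_rows([
  [0, 0, 0.08, 0, 0, 0, 1],
  [0, 0, 0, 0, 0, 0, 1],
  [0, 0, 0, 0, 0, 0, 1],
])

```text
time_s: 13.15
position: [0.5789, -0.2191, 0.1032]
tcp_rot: [[0.815, -0.579, 0.001], [-0.579, -0.815, -0.001], [0.002, -0.0, -1.0]]
force: [-1.5, 0.6, 8.7]
opening: 0.207
```

Request:
send_rows([
  [0, 0, 0.06, 0, 0, 0, 1],
  [0, 0, 0, 0, 0, 0, 1],
  [0, 0, 0, 0, 0, 0, 1],
])

```text
time_s: 13.52
position: [0.5789, -0.2191, 0.1018]
tcp_rot: [[0.815, -0.579, 0.001], [-0.579, -0.815, -0.001], [0.002, -0.0, -1.0]]
force: [-1.7, 0.7, 9.2]
opening: 0.2
```

Request:
send_rows([
  [0, 0, 0.04, 0, 0, 0, 1],
  [0, 0, 0, 0, 0, 0, 1],
  [0, 0, 0, 0, 0, 0, 1],
])

```text
time_s: 13.9
position: [0.5789, -0.2191, 0.1017]
tcp_rot: [[0.815, -0.579, 0.002], [-0.579, -0.815, -0.001], [0.002, -0.0, -1.0]]
force: [-1.8, 2.2, 14.9]
opening: 0.202
```

Request:
send_rows([
  [0, 0, 0.04, 0, 0, 0, 1],
  [0, 0, 0, 0, 0, 0, 1],
  [0, 0, 0, 0, 0, 0, 1],
])

```text
time_s: 14.28
position: [0.579, -0.2191, 0.1017]
tcp_rot: [[0.815, -0.579, 0.002], [-0.579, -0.815, -0.001], [0.002, -0.0, -1.0]]
force: [-3.8, 1.9, 18.7]
opening: 0.202
```

Request:
send_rows([
  [0, 0, 0.06, 0, 0, 0, 1],
  [0, 0, 0, 0, 0, 0, 1],
  [0, 0, 0, 0, 0, 0, 1],
  [0, 0, 0, 0, 0, 0, 1],
])

```text
time_s: 14.78
position: [0.5789, -0.2191, 0.1017]
tcp_rot: [[0.816, -0.579, 0.002], [-0.579, -0.816, -0.002], [0.003, 0.0, -1.0]]
force: [-5.5, 2.5, 27.1]
opening: 0.206
```

Run:
```python
from rig import vision, status, models
from h import *
for i in range(4):
    c=vision.capture("side"); s=status.read_state(); print(s["time_s"],s["position"].round(4),s["force"].round(1),s["moment"].round(2),round(s["opening"],3))
print(s["tcp_rot"].round(4))
g=c["img"]; S=cloud(c)
cv2.imwrite("pics/s5.png",cv2.resize(g[160:245,325:410],None,fx=7,fy=7,interpolation=cv2.INTER_CUBIC)[:,:,::-1])
d=np.hypot(S[...,0]-.578,S[...,1]+.216); m=(d<.043)&(d>.028)&(S[...,2]>.085)&(S[...,2]<.106); p=S[m]
print("flange top z",len(p),np.percentile(p[:,2],[10,50,90]).round(4))
```

```text
14.825 [ 0.5789 -0.2191  0.1017] [-6.7  3.6 27.5] [0.72 1.24 0.  ] 0.205
14.875 [ 0.579  -0.2191  0.1016] [-6.2  3.4 27.5] [ 0.73  1.14 -0.03] 0.205
14.925 [ 0.5789 -0.2192  0.1017] [-6.1  2.7 27.8] [ 0.62  1.21 -0.01] 0.205
14.975 [ 0.5789 -0.2192  0.1017] [-6.6  4.2 27.2] [0.7  1.16 0.03] 0.206
[[ 8.156e-01 -5.787e-01  2.200e-03]
 [-5.787e-01 -8.156e-01 -1.700e-03]
 [ 2.800e-03  1.000e-04 -1.000e+00]]
flange top z 238 [0.0872 0.0967 0.0998]
```

View pics/s5.png

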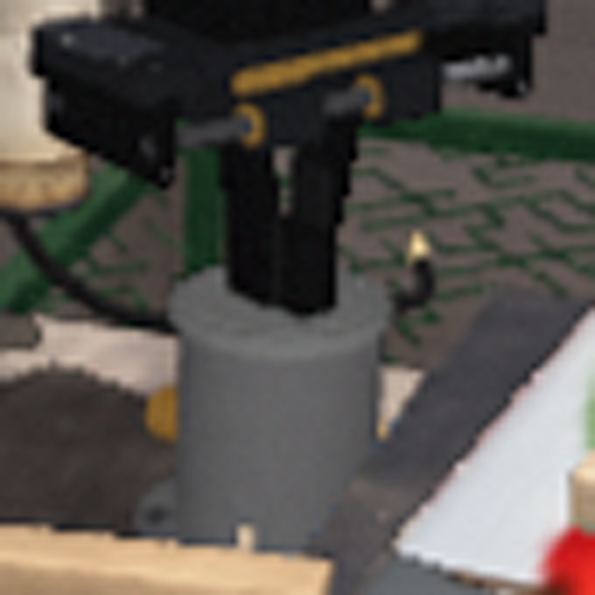

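The lid is seated flat and the push is about 27 N. I relieve the small 7 N sideways load.

Request:
send_rows([
  [-0.03, 0, 0, 0, 0, 0, 1],
  [0, 0, 0, 0, 0, 0, 1],
  [0, 0, 0, 0, 0, 0, 1],
  [0, 0, 0, 0, 0, 0, 1],
])

```text
time_s: 15.48
position: [0.5789, -0.2192, 0.1017]
tcp_rot: [[0.816, -0.579, 0.004], [-0.579, -0.816, -0.002], [0.004, -0.0, -1.0]]
force: [-4.6, 2.0, 25.8]
opening: 0.201
```

Run:
```python
from rig import vision, status, models
for i in range(3):
    c=vision.capture("side"); s=status.read_state(); print(s["time_s"],s["position"].round(4),s["force"].round(1),s["moment"].round(2),round(s["opening"],3))
print(s["tcp_rot"].round(4).tolist())
```

```text
15.525 [ 0.579  -0.2192  0.1017] [-4.6  2.2 27. ] [ 0.55  0.98 -0.04] 0.201
15.575 [ 0.5789 -0.2192  0.1017] [-5.   1.6 25.7] [0.63 1.01 0.03] 0.204
15.625 [ 0.5789 -0.2192  0.1016] [-4.8  2.3 26.2] [0.61 0.93 0.01] 0.208
[[0.8155, -0.5787, 0.0035], [-0.5787, -0.8155, -0.0024], [0.0043, -0.0, -1.0]]
```

Request:
send_rows([
  [0, 0, 0, 0, -0.04, 0, 1],
  [0, 0, 0, 0, 0, 0, 1],
  [0, 0, 0, 0, 0, 0, 1],
  [0, 0, 0, 0, 0, 0, 1],
])

```text
time_s: 16.12
position: [0.5789, -0.2191, 0.1017]
tcp_rot: [[0.816, -0.579, -0.002], [-0.579, -0.816, 0.002], [-0.003, 0.0, -1.0]]
force: [-4.7, 3.1, 26.2]
opening: 0.203
```

Run:
```python
from rig import vision, status, models
for i in range(3):
    c=vision.capture("side"); s=status.read_state(); print(s["time_s"],s["position"].round(4),s["force"].round(1),s["moment"].round(2),round(s["opening"],3))
print(s["tcp_rot"].round(4).tolist())
```

```text
16.175 [ 0.5789 -0.2191  0.1017] [-5.4  2.3 25.7] [ 0.49  0.93 -0.06] 0.207
16.225 [ 0.5789 -0.2191  0.1017] [-5.2  2.5 25.6] [ 0.46  0.88 -0.01] 0.204
16.275 [ 0.5789 -0.2191  0.1017] [-5.7  1.7 26.5] [ 0.44  0.9  -0.  ] 0.207
[[0.8155, -0.5787, -0.0021], [-0.5787, -0.8155, 0.0015], [-0.0026, 0.0, -1.0]]
```

Run:
```python
from rig import bot
print(bot.hand_in())
```

```text
the job is handed in; nothing more can be done
None
```

The larger lid is on the canister, pressed down onto the rim, and I handed the job in with the gripper still holding it there. The clock read about 16.3 s.

- **Which lid:** I took the one beside the canister. Its disc measured about 84 mm across, against about 60 mm for the other. The arm's path stayed clear of the spare lid, the toy planes and the other bystander items.
- **Fit:** As I lowered it, the force rose along the spring's line until the lid stopped dead at the expected height (TCP z 0.1017). It stayed at that height as I pressed harder, so the handle was not slipping in the grip.
- **Last readings:** The push was about 26 N, of which about 12 N is the spring. The tool was tilted about 0.15°. A side picture taken just before the last small corrections showed the flange flat on the rim.
- **Not perfect:** A sideways load of about 5–6 N remained after I tried to relieve it. The side camera's depth reading of the flange top was noisy at 0.087–0.100 m (0.098 m expected). I relied on the hard stop and the picture instead.

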